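Rebuild the carousel drive stack and lock it

ROBOT

A 6-joint arm with a two-finger parallel gripper is mounted at the origin on the work surface. World frame = base frame: x ahead of the robot, y to its left, z up, the work surface at z = 0. Lengths are in m, angles in rad, forces in N, time in s.
With the tool pointing down it reaches from about 0.275 to 0.875 m from the base axis. Payload 12.5 kg.
Tool frame: the origin (TCP) lies on the centre line of the jaws, within the pads' length; the fingertips stand r.finger_overhang ahead of it and the grasp point (between the pads) lies 3 mm ahead of it (r.finger_overhang is the distance from the TCP to the fingertips, in m); z points along the fingers, y is the line along which they close (so a half turn about z gives the same grasp; the last joint's range is limited). The gripper opens to 85 mm and grips with 20 to 120 N. Pads are 22 mm wide; open, the fingers measure 114 mm over their backs; the gripper's body (76 mm by 85 mm) begins 54 mm behind the grasp point. The pads swing forward as they close: fully open they stand 13 mm farther back than shut.
Start: joints at [1.091, 0.351, 1.652, -0, 1.139, -0.085], TCP at [0.212, 0.508, 0.253] pointing down, gripper open.
Joint ranges: [-2.75, 2.75], [-0.79, 2.1], [0.01, 2.65], [-1.57, 4.71], [0.07, 3.14], [-2.87, 2.87]. Speed limits (rad/s): [2.22, 2.22, 2.79, 3.14, 3.14, 3.14].

INTERFACE

Orientations are given as a unit quaternion [x, y, z, w].
In Python, from cell import r, optics gives the robot as it stands. The module is installed in compiled form; this text tells all that it offers. Calls block until the motion is done:
- r.move_to(position, orientation): joint-space move of the TCP to a pose.
- r.move_linear(position, rot=None, vel=0.15): straight line of the TCP; rot=None keeps the orientation; vel is the mean speed in m/s.
- r.set_joints(angles): joint-space move.
- r.set_gripper(opening, squeeze=None): opening from 0.0 (shut) to 1.0 (fully open); squeeze is the grip in N (None keeps the last); returns when the fingers have stopped.
- r.sleep(seconds).
- r.inverse_kinematics(position, orientation): joint angles nearest the present ones, or None.
- optics.get_image(name): name is "scene" or "top" or "wrist"; returns a dict with "pixels" (384x512x3 uint8, red, green, blue), "depth" (384x512 float32, m along the optical axis (not along the pixel's ray), 0 where there is no reading), "fx", "fy", "cx", "cy" (pixels), "camera_from_world" (4x4, takes a point from world to camera coordinates); the wrist camera has in their place "mount" (4x4, takes a point from camera to tool coordinates, whose origin is the TCP and whose axes are the flange's). Camera axes: x right, y down, z forward; pixel columns grow to the right and rows downward; lengths in m; the calibration is good to about 2 mm. A picture is of the moment at which its call begins: read the wrist's pose just before it.
A pose or a line that the arm cannot do raises r.PlanningError and nothing moves.
- r.hand_in(): hands the job in; it is judged then, once.
Readings, each from a call of its own:
- r.current_t(): time.
- r.current_q(): joint angles.
- r.current_qvel(): joint speeds.
- r.current_effort(): joint torques, N m.
- r.current_tool_pos(): TCP position.
- r.current_ee_rot(): TCP orientation.
- r.current_contact_force(): force on the tool from outside, world axes, zero at the start.
- r.current_torque(): the same for the moment, N m.
- r.current_opening(): opening from 0.0 (shut) to 1.0 (fully open).
- r.current_finger_force(): force on a finger pad.
Only numpy, scipy, OpenCV 4.12 (cv2) and the standard library are available. Lean on these libraries where they do the work, as an engineer would, in place of code of your own. Each camera call takes 0.05 s, during which the arm holds its last target. There are 200 camera calls.

TASK

Put the carousel drive back together: slip the plain spacer sleeve down the shaft until it sits on the bearing, then lay the small thick washer on the sleeve, then lock them with the eared cap - set it over the T-shaped shaft head, feel for its slot without forcing it, press it down against the bearing's spring, turn it about a quarter turn clockwise (seen from above), not hard against its stop, and let it rise, so that the spring holds it locked on the head. Never bear hard on any part (over about 40 N), let go of everything at the end, and leave the large shim ring and the other things on the bench where they are.

Things in the scene. Friction and masses are not known exactly. Their poses are not given: they have to be found in the camera images.
- drive: Carousel drive: white housing 130 x 130 x 58 mm with a round aluminium flange on top, a ball bearing (52 mm across) above it and an upright steel shaft through its middle; fixed to the bench. Origin: centre of its underside on the bench, below the shaft; z up. All heights in these texts are above the bench.
- shaft_axis (a point): Point on the shaft's axis at its shoulder, height 119 mm; axes as the drive's. The shaft is 20 mm in diameter up to there, its last 4 mm tapered to 16 mm; above the shoulder is only a thin neck of 7 mm and the T head. The shaft is braked and does not turn.
- shaft_head (a point): Top of the T head, on the shaft's axis, height 137 mm, the highest point of the drive. The head is a crossbar 18 mm long, 7 mm wide and 6 mm thick (131 to 137 mm). The bar lies along the drive's y axis give or take 0.4 rad: this angle is not measured (this point has the drive's axes), it must be felt or seen.
- bearing (a joint): Travel (m) of the bearing, a steel ring 15 mm high around the shaft, pushed up by a spring: 0 = up (its top at 89 mm), growing downwards to 0.008 at its hard stop. Spring force 6 N at 0 plus 1.2 N per mm; it does not give under the stack's weight. A locked cap keeps it about 0.003 down.
- spacer: Plain aluminium sleeve standing upright: outer diameter 30 mm, bore 22 mm, height 24 mm. Origin: centre of its lower end; z along its axis. On the bearing its top is at 113 mm.
- washer: Small thick steel washer lying flat: outer diameter 44 mm, bore 22 mm, 6 mm thick. Origin: centre of its underside; z along its axis. On the sleeve its top is at 119 mm, level with the shaft's shoulder.
- lockcap: Aluminium lock cap standing on a foot ring (34 mm outer, 24 mm inner diameter, 10 mm high) that carries a slotted plate and two ears. Origin: centre of its underside; z up; half-turn symmetric. Underside at 127 mm while it rests on the crossbar, 119 mm when it has dropped over the head onto the washer (there it may be let go and regripped), about 116 mm when locked.
- cap_slot (a point): Centre of the top of the cap's plate (36 x 34 mm, 5 mm thick), 15 mm above its underside; axes as the cap's. Through slot 22 mm long (x), 11 mm wide: drops over the bar if within about 0.15 rad of it and 1 mm of the axis.
- cap_pocket (a point): Outer end, at +y, of the pocket in which the crossbar lies when locked: across the plate along the cap's y axis, 12 mm wide, between the ears: on each half a 2.5 mm ridge on its entry side, 9 mm stop beyond. To lock press down 6 to 7 mm (13 to 15 N), turn clockwise 1.57 rad (the stop is 0.25 rad further), let rise.
- cap_grip (a point): Point between the cap's two upright ears, 37 mm above its underside; axes as the cap's. The ears stand along the +y and -y edges of the plate, reach from 15 to 40 mm above the underside, are 26 mm long (x) and 4 mm thick, 34 mm over their outer faces: grip them there along y.
- shim: Large thin shim ring, not part of this job: outer diameter 58 mm, bore 40 mm, 5 mm thick. Origin: centre of its underside.
- reagent: White reagent bottle, 52 mm diameter, 80 mm tall, bystander. Origin: centre of its underside.
- driver: Screwdriver lying on the bench, bystander. Origin: at bench level, under its middle.
- marker: White marker pen, 14 mm thick and 120 mm long, lying on the bench, bystander. Origin: at bench level, under its middle.
Mind the look-alikes: they are no part of the job. What is shaped like the lockcap but blue, brown or pink is not meant.

How it is judged:
On the way, in this order (a step that is already met when the one before it is completed fails the run):
1. the spacer sleeve sits on the bearing around the shaft, released, with nothing else on the shaft (horizontal distance between spacer and shaft_axis below 0.003 m and angle between spacer's own z axis and vertical below 0.08 rad and z of spacer in the frame of shaft_axis between -0.0325 and -0.0275 m and contact force between the fingers and spacer below 0.2 N and horizontal distance between each of washer, lockcap and shaft_axis above 0.05 m), for 0.2 s.
2. the washer lies on the sleeve, released, before the cap goes on (horizontal distance between each of spacer, washer and shaft_axis below 0.003 m and angle between spacer's own z axis and vertical below 0.08 rad and angle between washer's own z axis and vertical below 0.1 rad and z of washer in the frame of spacer between 0.022 and 0.026 m and contact force between the fingers and washer below 0.2 N and horizontal distance between lockcap and shaft_axis above 0.05 m), for 0.2 s.
At the end, for the whole second after the job is handed in: Sleeve on the bearing, washer on the sleeve (both within 3 mm of the shaft axis), cap on the washer (within 4 mm, upright), its x axis within 0.7 rad of the drive's; cap locked, so the bearing stays pressed down 1.5 to 4.3 mm; all released and at rest (horizontal distance between each of spacer, washer and shaft_axis below 0.003 m and angle between spacer's own z axis and vertical below 0.08 rad and angle between washer's own z axis and vertical below 0.1 rad and z of washer in the frame of spacer between 0.022 and 0.026 m and horizontal distance between lockcap and shaft_axis below 0.004 m and z of lockcap in the frame of washer between 0.004 and 0.008 m and angle between lockcap's own z axis and vertical below 0.12 rad and value of joint bearing between 0.0015 and 0.0043 m and angle between the x axis of lockcap and the x axis of drive, either way round below 0.7 rad and contact force between the fingers and lockcap below 0.2 N and linear speed of each of lockcap, washer, spacer below 0.01 m/s); the robot touches nothing.
It fails at once if a part of the stack was borne on with more than 40 N (contact force between any of spacer, washer, lockcap and drive above 40 N or contact force between lockcap and washer above 40 N or contact force between washer and spacer above 40 N).
It fails at once if the shim ring or another bystander was moved by more than 20 mm (distance of any of shim, reagent, driver, marker from where it was at the start of the episode above 0.02 m).
It also fails if it takes over 72 s, if anything falls off the work surface, if the arm or the gripper's body presses on something with over 40 N, if the wrist force passes 120 N, or if a joint passes its speed limit or range.

## Working session

There is one attempt and no reset: what is moved stays moved. The work goes in short steps, each a Python script; the robot and the scene stay as the last script left them, time stands still between calls to the robot, and variables do not carry over. Pictures are saved under pics/ and viewed, at most 10 in all, crops included, and the job is handed in when it is done.

```bash
mkdir -p pics; ls; cat > h.py <<'E'
import numpy as np, cv2
from cell import r, optics
from scipy.spatial.transform import Rotation as R
def cloud(im, T=None):
    """world points HxWx3"""
    d=im["depth"]; v,u=np.indices(d.shape)
    p=np.stack([(u-im["cx"])/im["fx"]*d,(v-im["cy"])/im["fy"]*d,d],-1)
    M=np.linalg.inv(im["camera_from_world"]) if T is None else T
    w=p@M[:3,:3].T+M[:3,3]; w[d==0]=np.nan
    return w
def wrist():
    T=np.eye(4); T[:3,:3]=R.from_quat(r.current_ee_rot()).as_matrix(); T[:3,3]=r.current_tool_pos()
    im=optics.get_image("wrist"); return im, T@im["mount"]
def save(n,px): cv2.imwrite(f"pics/{n}.png",cv2.cvtColor(px,cv2.COLOR_RGB2BGR))
E
python3 - <<'E'
from h import *
a=optics.get_image("top");b=optics.get_image("scene")
save("top",a["pixels"]);save("scene",b["pixels"])
np.savez("a.npz",top=cloud(a),scene=cloud(b),tp=a["pixels"],sp=b["pixels"])
print(r.current_ee_rot(),r.finger_overhang,r.current_t())
im,T=wrist(); print(im["mount"],a["camera_from_world"],b["camera_from_world"],a["fx"])
w=cloud(a)
for n,i in(("top",a),("scene",b)):
  w=cloud(i);m=(w[...,2]>.004)
  nn,l,s,c=cv2.connectedComponentsWithStats(m.astype(np.uint8))
  for k in range(1,nn):
    if s[k,4]>30: q=w[l==k]; print(n,k,c[k].round(),s[k,4],np.median(q,0).round(3),np.nanmin(q,0).round(3),np.nanmax(q,0).round(3))
E
```

```text
pics
[ 1.96110205e-01  9.80581703e-01 -5.32946035e-04 -1.63403335e-04] 0.022 0.1
[[ 5.44093102e-05 -9.62081664e-01 -2.72761560e-01  7.10564704e-02]
 [ 9.99999936e-01  1.48831388e-04 -3.25480771e-04  3.70751490e-06]
 [ 3.53734563e-04 -2.72761525e-01  9.62081611e-01 -1.20852435e-01]
 [ 0.00000000e+00  0.00000000e+00  0.00000000e+00  1.00000000e+00]] [[-0.01925855 -0.999284    0.03256685  0.03846525]
 [-0.99423405  0.0157042  -0.10607564  0.61086313]
 [ 0.10548825 -0.03442193 -0.99382461  0.875327  ]
 [ 0.          0.          0.          1.        ]] [[ 0.41695828  0.90871732 -0.01945848 -0.26562982]
 [ 0.6045299  -0.29324359 -0.74064283 -0.24807111]
 [-0.67874104  0.29705392 -0.67161713  1.34919852]
 [ 0.          0.          0.          1.        ]] 363.7835751523569
top 26 [242. 128.] 1542 [0.796 0.078 0.04 ] [ 0.767 -0.019  0.004] [0.831 0.181 0.089]
top 28 [327. 142.] 231 [ 0.767 -0.143  0.012] [ 0.71  -0.157  0.004] [ 0.825 -0.129  0.017]
top 29 [412. 138.] 1931 [ 0.765 -0.35   0.054] [ 0.727 -0.419  0.004] [ 0.812 -0.297  0.059]
top 81 [115. 180.] 467 [0.666 0.383 0.052] [0.646 
[... 1974 characters left out ...]
6 -0.282  0.004] [ 0.473 -0.253  0.026]
scene 500 [158. 241.] 281 [ 0.519 -0.183  0.018] [ 0.472 -0.208  0.004] [ 0.539 -0.163  0.042]
scene 606 [324. 293.] 3798 [0.806 0.075 0.036] [ 0.741 -0.019  0.004] [0.832 0.213 0.09 ]
scene 609 [144. 274.] 297 [ 0.598 -0.233  0.017] [ 0.57  -0.257  0.004] [ 0.615 -0.214  0.043]
scene 624 [181. 280.] 374 [ 0.647 -0.169  0.022] [ 0.627 -0.186  0.004] [ 0.664 -0.149  0.042]
scene 683 [116. 306.] 425 [ 0.65  -0.302  0.021] [ 0.625 -0.325  0.004] [ 0.673 -0.277  0.043]
scene 705 [215. 330.] 422 [ 0.776 -0.144  0.013] [ 0.711 -0.158  0.004] [ 0.827 -0.128  0.017]
scene 750 [ 97. 363.] 3219 [ 0.769 -0.346  0.055] [ 0.727 -0.418  0.004] [ 0.814 -0.296  0.06 ]
```

View pics/scene.png

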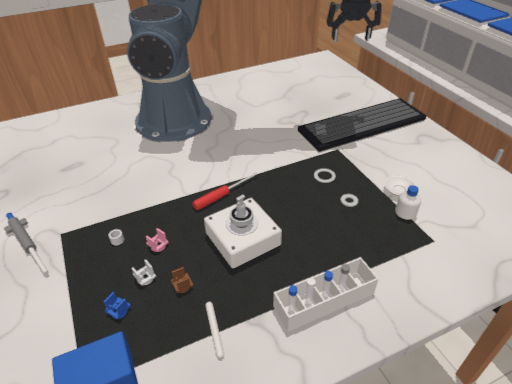

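View pics/top.png

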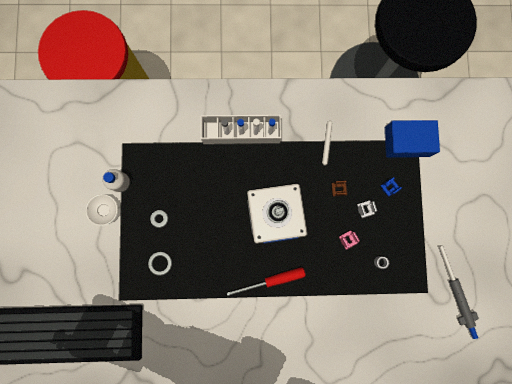

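The scene view shows the grey cap at px (145,273), sleeve (116,237), washer (349,200), shim (325,176) and drive (242,230). The top view agrees: cap (367,209), sleeve (381,262), washer (158,218), drive (277,213). Next I take close wrist views of each.

```bash
cat >> h.py <<'E'
def down(yaw):
    c,s=np.cos(yaw),np.sin(yaw)
    return R.from_matrix(np.array([[c,s,0],[s,-c,0],[0,0,-1.]])).as_quat()
def yawnow():
    m=R.from_quat(r.current_ee_rot()).as_matrix(); return np.arctan2(m[1,0],m[0,0])
E
python3 - <<'E'
from h import *
out={};tiles=[]
V=[("washer",.577,.292,.17,1.9),("drive",.583,-.004,.28,1.571),("drive2",.563,-.024,.26,0.8),("cap",.592,-.237,.20,1.2),("spacer",.457,-.268,.19,1.0)]
for n,x,y,z,yaw in V:
    r.move_to([x,y,z],down(yaw)); r.sleep(.15)
    im,T=wrist(); out[n]=cloud(im,T); out[n+"_p"]=im["pixels"]; out[n+"_T"]=T
    tiles.append(im["pixels"]); print(n,r.current_t(),np.round(r.current_contact_force(),2))
np.savez("b.npz",K=[im["fx"],im["fy"],im["cx"],im["cy"]],**out)
t=[cv2.resize(p,(400,300)) for p in tiles]
save("wr",np.vstack([np.hstack(t[1:3]),np.hstack([t[3],t[4]])]))
def circ(p):
    A=np.c_[2*p,np.ones(len(p))]; s=np.linalg.lstsq(A,(p**2).sum(1),rcond=None)[0]; return s[:2],np.sqrt(s[2]+s[:2]@s[:2])
def near(w,x,y,rad,z0,z1):
    m=(np.hypot(w[...,0]-x,w[...,1]-y)<rad)&(w[...,2]>z0)&(w[...,2]<z1); return w[m]
for n,x,y,z0,z1 in(("washer",.577,.292,.003,.012),("spacer",.457,-.268,.019,.03)):
    p=near(out[n],x,y,.04,z0,z1); c,ra=cv2.minEnclosingCircle(p[:,:2].astype(np.float32)); print(n,len(p),np.round(c,4),round(ra,4),np.median(p,0).round(4))
    q=p[:,:2]-c; print("  centroid",p.mean(0).round(4))
for n in("drive","drive2"):
    for nm,z0,z1,rad in(("head",.130,.145,.02),("shoulder",.112,.126,.02),("bearing",.084,.096,.035),("housing",.05,.063,.1)):
        p=near(out[n],.58,-.004,rad,z0,z1)
        if len(p)<5: print(n,nm,len(p)); continue
        rr=cv2.minAreaRect(p[:,:2].astype(np.float32)); c,ra=cv2.minEnclosingCircle(p[:,:2].astype(np.float32))
        print(n,nm,len(p),"med z",np.median(p[:,2]).round(4),"rect",np.round(rr[0],4),np.round(rr[1],4),round(rr[2],1),"circ",np.round(c,4),round(ra,4))
for nm,z0,z1 in(("ears",.034,.046),("plate",.011,.019)):
    p=near(out["cap"],.592,-.237,.04,z0,z1); rr=cv2.minAreaRect(p[:,:2].astype(np.float32)); print(nm,len(p),np.median(p[:,2]).round(4),np.round(rr[0],4),np.round(rr[1],4),round(rr[2],1))
E
```

```text
washer 1.9417 [-0.31  0.24  0.42]
drive 3.3417 [-0.13 -0.49  0.24]
drive2 4.275 [-0.63  0.59 -0.4 ]
cap 5.3667 [ 0.29 -0.59  0.44]
spacer 6.1833 [0.27 0.13 0.44]
washer 1427 [0.5713 0.2843] 0.0307 [0.5742 0.2936 0.0061]
  centroid [0.5745 0.2933 0.006 ]
spacer 440 [ 0.4538 -0.2687] 0.0149 [ 0.4536 -0.2684  0.0241]
  centroid [ 0.4538 -0.2684  0.0238]
drive head 203 med z 0.1371 rect [ 0.5803 -0.004 ] [0.007  0.0183] 16.4 circ [ 0.5806 -0.0041] 0.0095
drive shoulder 267 med z 0.1184 rect [ 0.5802 -0.0035] [0.0196 0.0183] 9.7 circ [ 0.5802 -0.0041] 0.01
drive bearing 1746 med z 0.0895 rect [ 0.5801 -0.0038] [0.0515 0.0505] 45.7 circ [ 0.5802 -0.0041] 0.0259
drive housing 12734 med z 0.0583 rect [ 0.5801 -0.0042] [0.1303 0.1298] 7.1 circ [ 0.5799 -0.0035] 0.0886
drive2 head 257 med z 0.1371 rect [ 0.5804 -0.0041] [0.0071 0.0179] 17.3 circ [ 0.5804 -0.004 ] 0.0093
drive2 shoulder 273 med z 0.1185 rect [ 0.5804 -0.0034] [0.0182 0.0194] 86.3 circ [ 0.5804 -0.0041] 0.0101
drive2 bearing 2178 med z 0.0895 rect [ 0.5803 -0.0039] [0.0512 0.0506] 47.3 circ [ 0.5803 -0.0042] 0.026
drive2 housing 15193 med z 0.0583 rect [ 0.58   -0.0042] [0.1303 0.1303] 7.1 circ [ 0.5808 -0.0035] 0.0884
ears 336 0.04 [ 0.5895 -0.2353] [0.0259 0.0342] 16.0
plate 808 0.0154 [ 0.5893 -0.2352] [0.0362 0.034 ] 16.1
```

View pics/wr.png

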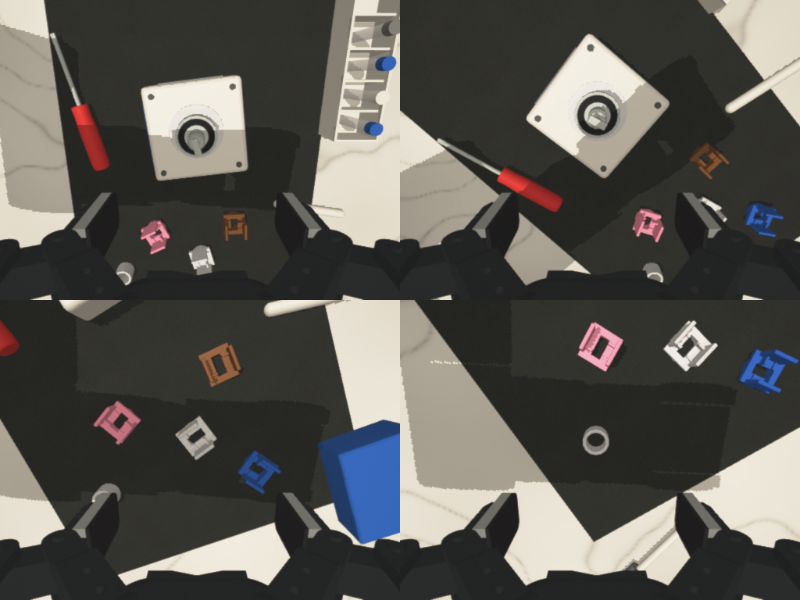

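The pictures show the grey cap (bottom left, about (195,437)), the sleeve (595,440) and the T-head (197,138). The depth fits are consistent. I fit the washer and then place the sleeve.

```bash
cat >> h.py <<'E'
AX=np.array([.5804,-.0041])
def fz(): return r.current_contact_force()
def lower(xy,z,zmin,lim,step=.001,vel=.03,f0=None):
    """guarded descent; returns z reached and force change"""
    f0=fz() if f0 is None else f0
    while z>zmin+1e-6:
        z=max(z-step,zmin); r.move_linear([*xy,z],vel=vel)
        d=fz()-f0
        if d[2]>lim or np.hypot(*d[:2])>lim: return z,d,True
    return z,fz()-f0,False
E
python3 - <<'E'
from h import *
w=np.load("b.npz")["washer"]
m=(np.hypot(w[...,0]-.5745,w[...,1]-.2933)<.027)&(w[...,2]>.0045)&(w[...,2]<.0085)
p=w[m]; c,ra=cv2.minEnclosingCircle(p[:,:2].astype(np.float32)); print("washer",np.round(c,4),ra,len(p),p.mean(0))
S=[.4538,-.2686]; yaw=1.2
r.set_gripper(.6)
r.move_to([*S,.10],down(yaw)); r.move_linear([*S,.05],vel=.15); f0=fz()
print(lower(S,.05,.028,6,step=.004,vel=.08)); 
r.set_gripper(0.2,squeeze=40); print("grip",r.current_opening(),r.current_finger_force(),r.current_t())
r.move_linear([*S,.10],vel=.15); print(r.current_opening())
r.move_linear([*S,.20],vel=.25)
r.move_to([*AX,.20],down(yaw)); r.move_linear([*AX,.18],vel=.15);r.sleep(.2)
im,T=wrist(); np.savez("c.npz",w=cloud(im,T),p=im["pixels"]); save("sl",im["pixels"]); print(r.current_opening(),r.current_t(),fz(),r.current_tool_pos())
E
```

```text
washer [0.5748 0.2925] 0.02186085470020771 1371 [0.57452647 0.29318479 0.00613392]
(0.028, array([ 0.1320252 ,  1.38704301, -1.10879609]), False)
grip 0.33513178274211064 39.268350563943386 9.3833
0.3379379110052198
0.3362978066289845 12.225 [ 0.34336026 -0.10748694 -1.28521183] [ 0.58062264 -0.00431934  0.18062052]
```

View pics/sl.png

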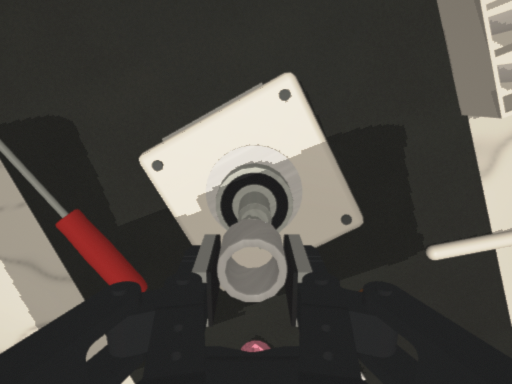

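The sleeve is held upright between the pads at px (252,262), with the shaft behind it at (250,205). I check its centre from depth, then slide it down.

```bash
python3 - <<'E'
from h import *
w=np.load("c.npz")["w"]
m=(np.hypot(*(w[...,:2]-AX).transpose(2,0,1))<.017)&(abs(w[...,2]-.177)<.003)
p=w[m]; c,ra=cv2.minEnclosingCircle(p[:,:2].astype(np.float32)); print("held",np.round(c,4),ra,np.median(p[:,2]),p[:,:2].mean(0),np.round(r.current_tool_pos(),4))
off=np.array(c)-r.current_tool_pos()[:2]; print(off)
xy=AX-(off if np.hypot(*off)<.0015 else 0)
f0=fz()
r.move_linear([*xy,.167],vel=.1)
a=lower(xy,.167,.119,8,step=.004,vel=.08,f0=f0); print(a,r.current_t())
if not a[2]:
    a=lower(xy,a[0],.113,4,step=.0007,vel=.02,f0=f0); print(a,r.current_tool_pos(),r.current_t())
E
```

```text
held [ 0.5804 -0.004 ] 0.01706196740269661 0.17636440669320128 [ 0.57940233 -0.00312153] [ 0.5806 -0.0043  0.1806]
[-0.00025751  0.00034563]
(0.119, array([ 7.23567572,  0.35853866, -3.38263425]), False) 15.5083
(0.11829999999999999, array([ 5.27084193, -0.86400812,  0.71312376]), True) [ 0.58106425 -0.00451091  0.11794535] 15.7583
```

```bash
python3 - <<'E'
from h import *
xy=np.array([.5811,-.0045]); z=.1183
r.move_linear([*xy,z],vel=.02); print(fz())
while z>.114:
    z-=.001; r.move_linear([*xy,z],vel=.03); f=fz()
    if f[2]>3: break
print(z,f,r.current_tool_pos())
r.set_gripper(.55); r.sleep(.1); print(fz(),r.current_t())
r.move_linear([*xy,.20],vel=.3)
r.move_to([.555,-.03,.26],down(.8)); r.sleep(.15)
im,T=wrist(); w=cloud(im,T); save("s2",im["pixels"])
m=(np.hypot(*(w[...,:2]-AX).transpose(2,0,1))<.018)&(abs(w[...,2]-.113)<.006)
p=w[m]; c,ra=cv2.minEnclosingCircle(p[:,:2].astype(np.float32)); print("sleeve",np.round(c,4),ra,np.median(p[:,2]),len(p),r.current_t())
E
```

```text
[ 5.21038485  0.20365793 -0.57728831]
0.1163 [ 2.61410106 -0.83083908  4.12877227] [ 0.58116036 -0.00446115  0.11646405]
[-0.37202809  0.28002043  0.17077706] 16.925
sleeve [ 0.5793 -0.0037] 0.01496205385774374 0.1134289607555018 713 17.975
```

The sleeve is seated, with its top at 113 mm and its centre 1.1 mm off the axis. The gripped part sat about 1.4 mm off the tool centre along tool -y, so I allow for that. Now the washer.

```bash
cat >> h.py <<'E'
def ring(w,T,K,zt,ctr,tol=.0015,rad=.04):
    """centre of the hole in a flat ring whose top is at zt"""
    m=(abs(w[...,2]-zt)<tol)&(np.hypot(w[...,0]-ctr[0],w[...,1]-ctr[1])<rad)
    cs,h=cv2.findContours(m.astype(np.uint8),cv2.RETR_CCOMP,cv2.CHAIN_APPROX_NONE)
    out=[]
    for c,hh in zip(cs,h[0]):
        if hh[3]<0 or len(c)<30: continue
        c=c[:,0].astype(float); d=np.c_[(c[:,0]-K[2])/K[0],(c[:,1]-K[3])/K[1],np.ones(len(c))]@T[:3,:3].T
        p=(T[:3,3]+d*((zt-T[2,3])/d[:,2])[:,None])[:,:2]
        cc,ra=cv2.minEnclosingCircle(p.astype(np.float32)); out.append((np.round(cc,4),round(ra,4),p.mean(0).round(4)))
    return out
def ty(yaw): return np.array([np.sin(yaw),-np.cos(yaw)])
def Kof(im): return im["fx"],im["fy"],im["cx"],im["cy"]
E
python3 - <<'E'
from h import *
b=np.load("b.npz"); print(ring(b["washer"],b["washer_T"],b["K"],.006,[.5748,.2925]))
yaw=1.57; W=np.array([.5748,.2925])+.0014*ty(yaw)
r.set_gripper(.59)
r.move_to([*W,.12],down(yaw)); r.move_linear([*W,.034],vel=.15); r.sleep(.1)
f0=fz(); a=lower(W,.034,.014,4,step=.0015,vel=.03,f0=f0); print(a,r.current_tool_pos(),r.current_t())
z=a[0]+.0015; r.move_linear([*W,z],vel=.05)
r.set_gripper(.3,squeeze=40); print("grip",z,r.current_opening(),r.current_finger_force(),fz(),r.current_t())
r.move_linear([*W,z+.06],vel=.12); print(r.current_opening())
r.move_linear([*W,.22],vel=.3); 
xy=AX+.0014*ty(yaw)
r.move_to([*xy,.20],down(yaw)); r.sleep(.2)
im,T=wrist(); w=cloud(im,T); np.savez("d.npz",w=w,T=T,p=im["pixels"],K=Kof(im)); save("wa",im["pixels"])
print(r.current_opening(),r.current_t(),r.current_tool_pos()); zt=.20-z+.006
for dz in(-.001,0,.001): print(zt+dz,ring(w,T,Kof(im),zt+dz,xy))
E
```

```text
[(array([0.5753, 0.2927]), 0.0124, array([0.5751, 0.2926]))]
(0.017499999999999988, array([-5.29508396, -2.60544669, 13.98687081]), True) [0.5763524  0.29254192 0.01893744] 23.0917
grip 0.01899999999999999 0.4864877416531797 42.53017060298589 [-2.53104484 -0.3130077  14.71975508] 23.5917
0.4842433759967525
0.48079723886683423 26.25 [ 0.58189715 -0.00326132  0.19996851]
0.18600000000000003 [(array([ 0.5804, -0.0031]), 0.012, array([ 0.5805, -0.0034]))]
0.18700000000000003 [(array([ 0.58  , -0.0016]), 0.014, array([ 0.5802, -0.0019])), (array([0.5912, 0.0104]), 0.0033, array([0.5907, 0.0104]))]
0.18800000000000003 []
```

View pics/wa.png

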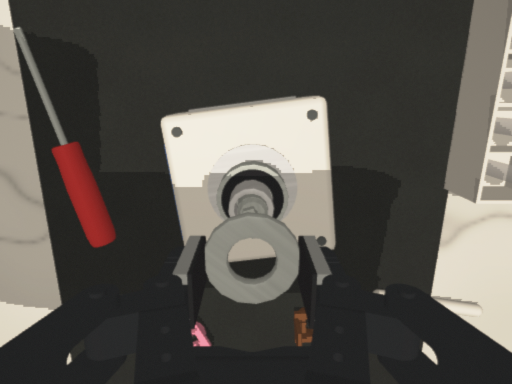

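The washer is held flat with its centre at px (252,258) and the T-head behind it at (250,207). I refine the centring and then lower it.

```bash
python3 - <<'E'
from h import *
d=np.load("d.npz"); w=d["w"]
m=(np.hypot(w[...,0]-.5804,w[...,1]+.0033)<.019)&(w[...,2]>.18)&(w[...,2]<.192)
zt=np.median(w[m][:,2]); print("zt",zt,m.sum()); h=ring(w,d["T"],d["K"],zt,[.5804,-.0033],tol=.0012,rad=.024); print(h, r.current_tool_pos())
t=r.current_tool_pos(); off=np.mean([h[0][0],h[0][2]],0)-np.array([.58190,-.00326]); print("off",off)
if abs(off[0]+.0014)>.001 or abs(off[1])>.001: off=np.array([-.0014,0])
cmd=AX-off
r.move_linear([*cmd,.17],vel=.1); r.sleep(.15)
e=(AX-off)-r.current_tool_pos()[:2]; print("err",e); cmd=cmd+e; 
r.move_linear([*cmd,.165],vel=.1); r.sleep(.1); print(r.current_tool_pos()-[*(AX-off),0]); f0=fz()
zb=.20-zt+.006   # TCP above washer underside
a=lower(cmd,.165,.113+zb+.004,8,step=.005,vel=.08,f0=f0); print(zb,a,r.current_t())
if not a[2]:
    a=lower(cmd,a[0],.113+zb-.002,5,step=.0008,vel=.02,f0=f0); print(a,r.current_tool_pos(),r.current_t())
E
```

```text
zt 0.1856848563524384 3732
[(array([ 0.5804, -0.0032]), 0.012, array([ 0.5805, -0.0035]))] [ 0.58189715 -0.00326132  0.19996851]
off [-1.45e-03 -9.00e-05]
err [-3.51302098e-04  2.77775593e-05]
[-3.37596399e-04  1.66007364e-05  1.65058073e-01]
0.020315143647561616 (np.float64(0.13731514364756162), array([ 0.5966655 , -0.348737  , -1.04309789]), False) 28.7
(np.float64(0.1313151436475616), array([0.0523154 , 0.18961933, 5.50594494]), True) [ 0.58164103 -0.00397326  0.13150393] 30.7
```

```bash
python3 - <<'E'
from h import *
xy=r.current_tool_pos()[:2]
r.set_gripper(.72); r.move_linear([*xy,.19],vel=.3)
r.move_to([.57,-.05,.26],down(.9)); r.sleep(.1)
im,T=wrist(); w=cloud(im,T); save("w2",im["pixels"][60:300,100:400])
m=(np.hypot(*(w[...,:2]-AX).transpose(2,0,1))<.025)&(abs(w[...,2]-.119)<.004)
p=w[m]; c,ra=cv2.minEnclosingCircle(p[:,:2].astype(np.float32)); print("washer",np.round(c,4),ra,np.median(p[:,2]),len(p))
q=p[np.hypot(*(p[:,:2]-c).T)>.013]; A=np.c_[q[:,:2]-c,np.ones(len(q))]; print("tilt",np.linalg.lstsq(A,q[:,2],rcond=None)[0])
print(r.current_t(),r.current_opening())
E
```

```text
washer [ 0.5796 -0.0042] 0.0219216700643301 0.11914188759055694 2170
tilt [-0.00315236 -0.00237844  0.11919186]
32.1417 0.71846155857039
```

View pics/w2.png

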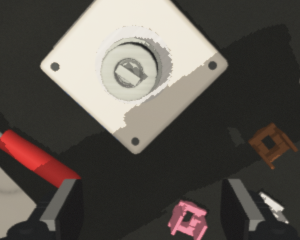

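The washer lies flat on the sleeve (top 119 mm, 0.8 mm off the axis, px (130,72) in the crop). Next I fetch the cap.

```bash
python3 - <<'E'
from h import *
yaw=.280; C=np.array([.5894,-.23525])+.0014*ty(yaw)
r.set_gripper(.62); r.move_to([*C,.10],down(yaw)); r.move_linear([*C,.06],vel=.15); f0=fz()
a=lower(C,.06,.040,5,step=.005,vel=.08,f0=f0); print(a,r.current_tool_pos())
r.set_gripper(.2,squeeze=70); print("grip",r.current_opening(),r.current_finger_force(),r.current_t())
r.move_linear([*C,.10],vel=.12); r.move_linear([*C,.22],vel=.3)
ya=1.865; xy=AX+.0014*ty(ya); r.move_to([*xy,.20],down(ya)); r.sleep(.2)
t=r.current_tool_pos(); im,T=wrist(); w=cloud(im,T); np.savez("e.npz",w=w,T=T,p=im["pixels"],K=Kof(im),t=t); save("ca",im["pixels"])
print(r.current_opening(),r.current_t(),t-[*xy,.2],yawnow(),fz())
m=(np.hypot(w[...,0]-AX[0],w[...,1]-AX[1])<.019)&(abs(w[...,2]-.175)<.002); p=w[m]; print(len(p),np.median(p[:,2]),p.mean(0))
print(cv2.minAreaRect(p[:,:2].astype(np.float32)))
for zt in(.1745,.1755): print(ring(w,T,Kof(im),zt,AX,tol=.002,rad=.019))
E
```

```text
(0.04000000000000001, array([-0.03185796, -0.03899659, -1.4327299 ]), False) [ 0.58957665 -0.23652167  0.03959125]
grip 0.3794077178275713 69.83572483062744 35.0917
0.3842574585007727 37.6583 [ 5.82555102e-05 -6.94045304e-04 -2.02929641e-04] 1.863537725429449 [ 0.48476479  0.05759332 -0.93904665]
2192 0.17477291690009644 [ 0.57996651 -0.00329881  0.17482363]
((0.5798044204711914, -0.003037039190530777), (0.026607442647218704, 0.03537534549832344), 16.703561782836914)
[]
[]
```

View pics/ca.png

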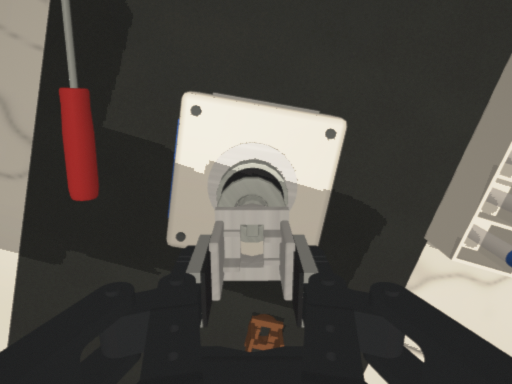

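The cap is held upright with its slot at px (252,240), long side along the bar. I refit its centre without clipping.

```bash
cat > fit.py <<'E'
from h import *
d=np.load("e.npz"); w=d["w"]; t=d["t"]; ya=1.8635
tx=np.array([np.cos(ya),np.sin(ya)]); tyy=ty(ya)
L=np.stack([(w[...,:2]-t[:2])@tx,(w[...,:2]-t[:2])@tyy,w[...,2]],-1)
for nm,z0,z1 in(("plate",.1735,.1765),("ears",.197,.2025)):
    m=(abs(L[...,0])<.024)&(abs(L[...,1]+.0014)<.0165)&(L[...,2]>z0)&(L[...,2]<z1); p=L[m]
    print(nm,len(p),np.percentile(p,[.5,2,98,99.5],axis=0).round(4).tolist())
m=(abs(L[...,0])<.024)&(abs(L[...,1]+.0014)<.0165)&(abs(L[...,2]-.175)<.0025)
# slot: gap in plate along rows
p=L[m]; s=p[abs(p[:,0]-.001)<.006]; h=np.histogram(s[:,1],np.arange(-.016,.014,.001)); print(np.c_[h[1][:-1].round(4),h[0]].T.tolist())
s=p[abs(p[:,1]+.0014)<.003]; h=np.histogram(s[:,0],np.arange(-.022,.024,.001)); print(np.c_[h[1][:-1].round(4),h[0]].T.tolist())
E
python3 fit.py
```

```text
plate 2657 [[-0.0155, -0.0174, 0.1735], [-0.015, -0.0159, 0.1737], [0.0208, 0.0133, 0.1761], [0.0209, 0.0147, 0.1764]]
ears 1168 [[-0.01, -0.0179, 0.1971], [-0.0092, -0.0178, 0.1974], [0.0157, 0.0149, 0.2016], [0.016, 0.015, 0.2022]]
[[-0.016, -0.015, -0.014, -0.013, -0.012, -0.011, -0.01, -0.009, -0.008, -0.007, -0.006, -0.005, -0.004, -0.003, -0.002, -0.001, 0.0, 0.001, 0.002, 0.003, 0.004, 0.005, 0.006, 0.007, 0.008, 0.009, 0.01, 0.011, 0.012], [0.0, 37.0, 53.0, 49.0, 45.0, 46.0, 44.0, 45.0, 50.0, 0.0, 0.0, 0.0, 0.0, 0.0, 0.0, 0.0, 0.0, 0.0, 0.0, 19.0, 38.0, 41.0, 42.0, 40.0, 41.0, 44.0, 44.0, 26.0, 0.0]]
[[-0.022, -0.021, -0.02, -0.019, -0.018, -0.017, -0.016, -0.015, -0.014, -0.013, -0.012, -0.011, -0.01, -0.009, -0.008, -0.007, -0.006, -0.005, -0.004, -0.003, -0.002, -0.001, 0.0, 0.001, 0.002, 0.003, 0.004, 0.005, 0.006, 0.007, 0.008, 0.009, 0.01, 0.011, 0.012, 0.013, 0.014, 0.015, 0.016, 0.017, 0.018, 0.019, 0.02, 0.021, 0.022], [0.0, 0.0, 0.0, 0.0, 0.0, 0.0, 10.0, 26.0, 22.0, 29.0, 21.0, 22.0, 27.0, 34.0, 11.0, 0.0, 0.0, 0.0, 0.0, 0.0, 0.0, 0.0, 0.0, 0.0, 0.0, 0.0, 0.0, 0.0, 0.0, 0.0, 0.0, 0.0, 0.0, 0.0, 0.0, 10.0, 28.0, 24.0, 28.0, 26.0, 30.0, 25.0, 37.0, 4.0, 0.0]]
```

```bash
cat > chk.py <<'E'
from h import *
t=r.current_tool_pos(); q=yawnow(); im,T=wrist(); w=cloud(im,T); np.savez("e.npz",w=w,T=T,p=im["pixels"],K=Kof(im),t=t); print(t,q)
a=np.radians(7.1); m=(abs(w[...,2]-.058)<.003)&(np.hypot(w[...,0]-.58,w[...,1])<.1); p=w[m][:,:2]-[.5803,-.0041]
u=p@[np.cos(a),np.sin(a)]; v=p@[-np.sin(a),np.cos(a)]
print("housing",np.percentile(u,[.3,99.7]).round(4),np.percentile(v,[.3,99.7]).round(4))
s=optics.get_image("scene"); w=cloud(s); m=(np.hypot(w[...,0]-.58,w[...,1])<.035)&(w[...,2]>.1965)&(w[...,2]<.203); p=w[m]; print("scene ears?",len(p),p.mean(0) if len(p) else 0)
E
python3 chk.py; python3 fit.py | head -2
```

```text
[ 0.58179951 -0.00426583  0.1999044 ] 1.863537725429449
housing [-0.0634  0.0631] [-0.0604  0.0635]
scene ears? 70 [ 0.58574843 -0.00458484  0.19949394]
plate 2647 [[-0.0154, -0.0174, 0.1736], [-0.0149, -0.016, 0.1737], [0.0208, 0.0129, 0.1762], [0.021, 0.0146, 0.1764]]
ears 1160 [[-0.0099, -0.0179, 0.1972], [-0.0094, -0.0178, 0.1975], [0.0158, 0.0149, 0.2017], [0.016, 0.0149, 0.2023]]
```

```bash
cat >> h.py <<'E'
OFF=np.array([.0028,-.0016])
def tcp(yaw,c=None):
    c=AX if c is None else c
    return c-OFF[0]*np.array([np.cos(yaw),np.sin(yaw)])-OFF[1]*ty(yaw)
E
python3 - <<'E'
from h import *
ya=1.865; g=tcp(ya)
r.move_linear([*g,.181],down(ya),vel=.08); r.sleep(.15)
e=g-r.current_tool_pos()[:2]; c=g+e; r.move_linear([*c,.178],vel=.05); r.sleep(.1); f0=fz(); print(e,r.current_tool_pos()[:2]-g,f0)
a=lower(c,.178,.169,5,step=.0045,vel=.06,f0=f0); print(a)
if not a[2]: a=lower(c,a[0],.158,4,step=.0012,vel=.025,f0=f0); print(a,r.current_tool_pos(),r.current_t())
E
```

```text
[-1.50791793e-04 -3.26425265e-05] [-1.39686416e-04 -2.54330959e-05] [-0.48894434 -0.07753009 -1.53282203]
(0.169, array([0.11611239, 0.48183154, 0.39839332]), False)
(0.15819999999999995, array([-2.25464056,  0.31556013,  4.91865856]), True) [ 0.5826727  -0.00637283  0.15844572] 41.4
```

```bash
python3 - <<'E'
from h import *
ya=1.865; c=r.current_tool_pos()[:2]; c=tcp(ya); f0=np.array([-.5,-.1,-1.5]); z=.1582
while z>.1505:
    z-=.0011; r.move_linear([*c,z],vel=.03); d=fz()-f0
    print(round(z,4),d.round(1),r.current_tool_pos()[2].round(4))
    if d[2]>13.6 or np.hypot(*d[:2])>12: break
print(r.current_t(),r.current_opening())
E
```

```text
0.1571 [-1.9 -0.8  6.2] 0.1572
0.156 [-1.9  0.3  7. ] 0.1562
0.1549 [-2.6 -1.3  8.4] 0.1552
0.1538 [-2.2  0.1  8.7] 0.1542
0.1527 [-2.1 -1.   9.5] 0.1532
0.1516 [-4.2 -0.3 12.2] 0.1522
0.1505 [-3.7 -0.3 12.6] 0.1513
0.1494 [-7.5 -0.3 21.9] 0.1511
43.4 0.3814198749124199
```

I reached the bearing's hard stop (TCP 0.1511, 22 N). I back off to about 6.6 mm of travel and turn.

```bash
python3 - <<'E'
from h import *
ya=1.865; z=.1519; f0=np.array([-.5,-.1,-1.5])
r.move_linear([*tcp(ya),z],vel=.03); print((fz()-f0).round(1),r.current_tool_pos()[2], r.current_torque().round(2))
for k in range(1,9):
    y=ya-1.57*k/8; r.move_to([*tcp(y),z],down(y)); d=fz()-f0; tq=r.current_torque()
    print(k,round(yawnow(),3),d.round(1),tq.round(2),r.current_tool_pos()[2].round(4),round(r.current_opening(),3))
    if d[2]>24 or np.hypot(*d[:2])>15 or abs(tq[2])>1.5: print("stop");break
print(r.current_t())
E
```

```text
[-3.8 -0.1 11. ] 0.1526647647084728 [-0.04  0.84 -0.01]
1 1.668 [-0.8  0.1 11.4] [ 0.03  0.29 -0.1 ] 0.1528 0.381
2 1.472 [ 0.6  0.4 11.3] [ 0.01  0.1  -0.1 ] 0.153 0.386
3 1.275 [ 1.3  0.5 11.5] [ 0.02  0.01 -0.09] 0.153 0.383
4 1.079 [ 0.3  0.6 11.1] [ 0.06 -0.07 -0.09] 0.153 0.383
5 0.883 [ 0.3 -0.8 11. ] [ 0.    0.02 -0.12] 0.153 0.387
6 0.687 [ 0.7  0.2 11. ] [ 0.06 -0.04 -0.08] 0.153 0.387
7 0.49 [ 0.7 -0.4 11.3] [-0.01  0.02 -0.09] 0.153 0.387
8 0.294 [ 1.1 -0.3 10.9] [ 0.04 -0.07 -0.12] 0.153 0.38
46.1167
```

```bash
python3 - <<'E'
from h import *
y=.295; c=tcp(y); f0=np.array([-.5,-.1,-1.5])
for z in(.1535,.1550,.1560): r.move_linear([*c,z],vel=.03); print(z,(fz()-f0).round(1),r.current_tool_pos().round(4))
r.set_gripper(.62); r.sleep(.1); print(fz()); r.move_linear([*c,.20],vel=.2)
r.move_to([.565,-.04,.27],down(.9)); r.sleep(.15)
im,T=wrist(); w=cloud(im,T); save("fin",cv2.resize(im["pixels"][60:260,130:380],(750,600)))
p=w[(np.hypot(*(w[...,:2]-AX).transpose(2,0,1))<.026)&(w[...,2]>.11)]
for n,z0,z1 in(("ears",.150,.160),("pocket floor/plate",.126,.136),("washer",.110,.119)):
    q=p[(p[:,2]>z0)&(p[:,2]<z1)]; 
    if len(q)>5: print(n,len(q),np.median(q[:,2]),cv2.minAreaRect(q[:,:2].astype(np.float32)))
print(r.current_t())
E
```

```text
0.1535 [ 1.3  0.5 10. ] [ 0.5793 -0.0065  0.1545]
0.155 [ 1.  -0.5  8.6] [ 0.5793 -0.0065  0.1559]
0.156 [6.2 0.4 3.7] [ 0.5791 -0.0065  0.1564]
[-0.30567075  0.20254559  1.40683923]
ears 464 0.1562225079922569 ((0.5791561603546143, -0.005221562460064888), (0.02575371228158474, 0.033918410539627075), 16.530086517333984)
pocket floor/plate 1196 0.1314751428329948 ((0.5789342522621155, -0.005280103534460068), (0.03620222583413124, 0.03382517024874687), 17.054689407348633)
washer 393 0.11615061776878471 ((0.5820274949073792, 0.0019847359508275986), (0.03664682060480118, 0.02985212579369545), 5.338449001312256)
48.55
```

View pics/fin.png

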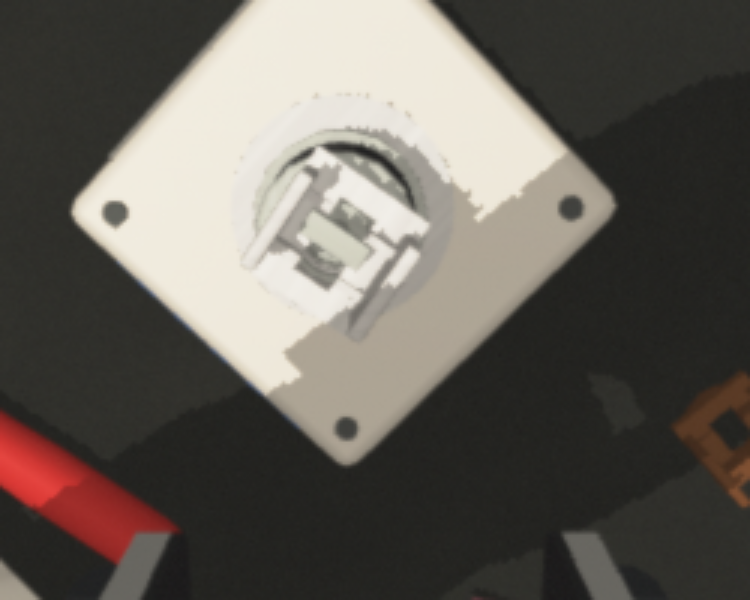

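The crop shows the crossbar at (335,240) lying across the slot in the pocket between the ears. The ear tops are at 156.2 mm, so the underside is at 116.2 mm. The cap is 1.7 mm off the axis and level, so it is locked.

```bash
python3 -c "
from h import *
print(r.hand_in(),r.current_t())"
```

```text
the job is handed in; nothing more can be done
the job is handed in; nothing more can be done
```

The job is handed in at about 49 s: the sleeve, washer and cap are on the shaft, the cap is locked with the bearing about 3 mm down by my measurement, and everything is released; no verdict came back.

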